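# Unbolt the grinder guard and hold its gate ajar

### The job

Make the chisel grinder safe by pressing the red stop button on its control box fully down and letting it spring back up, leaving the green start button alone. Then draw the barrel bolt of the yellow guard gate: it has sagged, and its notched nose hangs over the bent-up lip of the keeper, so lift it by its black knob while pulling it back out of the keeper, without wrenching it against the lip. Swing the self-closing gate out by the same knob until its free edge stands about 8 cm from the post, and finish while still holding it ajar there with the bolt drawn; leave the other things on the bench where they are.

Things in the scene. Friction and masses are not known exactly. Their poses are not given: they have to be found in the camera images.
- guard: yellow guard cage with wire mesh round a small double-ended grinder, 370 mm wide, 176 mm deep, 200 mm tall, fixed to the bench; origin under its centre on the bench; its x axis points from the gate into the cage (away from the robot), y to the left along the gate, z up. The gate lies flush in its front, 75 mm in front of the origin (x = -0.075)
- stop_button_top (a point): centre of the top face of the red stop button, 34 mm across, in a yellow collar 50 mm across, front button on the grey control box at the right side of the guard (cap top about 217 mm above the bench); pressed straight down
- stop_button (a joint): travel of the red stop button, 0 = up, 0.006 m = fully down; a spring returns it; about 6 N to push it fully down
- start_button_top (a point): centre of the top face of the green start button, 22 mm across, 55 mm behind the red one on the same box; not to be pressed
- start_button (a joint): travel of the green start button, 0 = up, 0.005 m = down
- knob_center (a point): centre of the black ball knob of the bolt, 26 mm across, about 197 mm above the bench at the start; it stands on a 10 mm steel arm that leaves the bolt rod 40 mm below, reaches 28 mm out and turns up, so the knob is 42 mm in front of the gate's face and free on all sides and from above. The top of the gate is at 196 mm. Between the fingers the ball can turn
- bolt_sag (a joint): lift of the bolt about its one screw at the rear (left) end of its plate, 85 mm left of the knob: 0 = sagging as found, 0.13 = level, 0.17 rad = upper stop; its weight (0.5 kg) makes it sag again. The nose clears the lip from 0.05 rad, a rise of the knob of about 4.5 mm (9 to 11 mm is comfortable, kept up until the nose is past the lip); the stop is at about 14 mm
- bolt (a joint): draw of the bolt rod (16 mm thick) to the left along its plate, 0 = shot home in the keeper, 0.052 m = fully drawn; slides with about 2 N. Unlifted it stops after about 2 to 4 mm, when the step behind its nose meets the lip; the nose is behind the lip until about 0.027 m and clear of the whole keeper from about 0.030 m on
- bolt_nose: notched steel nose of the bolt rod, 16 mm thick, the notch in its underside 14 mm long and 8 mm deep; axes those of the rod
- keeper: steel keeper on the right post: a strap round the bolt's nose and, at its left edge, a turned-up lip 4 mm thick whose top is 148 mm above the bench and stands 7 mm up into the bolt's notch; fixed
- gate_hinge (a point): point on the vertical hinge axis of the gate, at its left edge and front face, 168 mm above the bench
- gate (a joint): angle of the gate, 0 = shut, grows as its free (right) edge swings out to the front, towards the robot; a spring shuts it with about 0.3 N m at 0 and 0.6 N m at 0.3 rad. The bolt blocks it until it is drawn clear of the keeper
- gate_edge (a point): free (right) edge of the gate at its front face, 100 mm above the bench, 272 mm from the hinge axis
- post_edge (a point): edge of the right post that the gate's free edge shuts against, front face, 100 mm above the bench; 3 mm from gate_edge when shut
- knob: the knob with its steel arm; fixed to the bolt rod
- tin: galvanised tin, 72 mm across, 80 mm tall, standing loose; origin under its centre; a bystander
- cup: blue-grey enamel mug, 78 mm tall, standing loose; a bystander
- rasp: rasp with wooden handle, 320 mm long, lying loose; a bystander
- flat_chisel: steel chisel, 187 mm long, lying loose; a bystander
- wedge: hardwood wedge, 110 mm long, lying loose; a bystander

How it is judged (in metres and radians):
On the way, in this order (a step that is already met when the one before it is completed fails the run):
1. the red stop button is pressed fully down (value of joint stop_button above 0.0054 m), for 0.05 s.
2. the stop button has sprung back up (value of joint stop_button below 0.001 m), for 0.1 s.
3. the bolt is lifted over the lip and drawn clear of the keeper while the gate is still shut (value of joint bolt above 0.031 m and value of joint gate below 0.06 rad), for 0.05 s.
At the end, for the whole second after the job is handed in: the gate's free edge is 5 to 12 cm from the post edge, the gate is at rest, the bolt is still drawn by at least 28 mm and does not lean on the keeper, the fingers hold the knob (over 1 N), and the stop button is up (horizontal distance between gate_edge and post_edge between 0.05 and 0.12 m and velocity of joint gate between -0.05 and 0.05 rad/s and value of joint bolt above 0.028 m and contact force between the fingers and knob above 1 N and contact force between bolt_nose and keeper below 0.5 N and value of joint stop_button below 0.001 m); the arm keeps its last pose, push and grip.
It fails at once if the green start button was pressed (value of joint start_button above 0.0015 m).
It fails at once if the bolt was wrenched against the keeper with more than 40 N (contact force between bolt_nose and keeper above 40 N).
It fails at once if a bystander was moved by more than 2 cm (distance of any of tin, cup, rasp, flat_chisel, wedge from where it was at the start of the episode above 0.02 m).
It also fails if it takes over 45 s, if anything falls off the work surface, if the arm or the gripper's body presses on something with over 40 N, if the wrist force passes 120 N, or if a joint passes its speed limit or range.

### The arm

A 6-joint arm with a two-finger parallel gripper is mounted at the origin on the work surface; the furniture and walls round the work are solid. World frame = base frame: x ahead of the robot, y to its left, z up, the work surface at z = 0. Lengths are in mm, angles in rad, forces in N, time in s.
With the tool pointing down it reaches from about 350 to 875 mm from the base axis. Payload 4.2 kg.
Tool frame: the origin (TCP) lies at the very end of the fingers, on their centre line; the grasp point (between the pads) lies 19 mm behind it; z points along the fingers, y is the line along which they close (so a half turn about z gives the same grasp; the last joint's range is limited). The gripper opens to 85 mm and grips with 20 to 120 N. Pads are 22 mm wide; open, the fingers measure 114 mm over their backs; the gripper's body (76 mm by 85 mm) begins 54 mm behind the grasp point. The pads swing forward as they close: fully open they stand 13 mm farther back than shut.
Start: joints at [1.398, 0.385, 0.008, 0, -1.194, -0.259], TCP at [261.533, 567.626, 231.312] pointing down, gripper open.
Joint ranges: [-3.14, 3.14], [-1.21, 2.06], [-1.07, 1.41], [-3.16, 2.05], [-2.99, -0.16], [-3.1, 3.1]. Speed limits (rad/s): [2.79, 2.79, 3.14, 3.14, 3.14, 3.14].

### API

Orientations are given as a unit quaternion [x, y, z, w].
In Python, from bench import arm gives the robot as it stands. The module is installed in compiled form; this text tells all that it offers.
- The arm moves only by the tool drive_tool, never from a script. Its argument "targets" is a list of rows, each a list of 5 numbers: the closure, from -1 (fully open) to 1 (shut), then the shift along the tool's x, y, z in mm, then the turn about the tool's z in degrees. In form: [[grip, tx, ty, tz, roll], ...]. A call has 1 to 12 rows; each row is the pose to reach, as a shift and turn from the pose commanded when the call began, along the tool's axes at that moment; what a row does not reach only later rows make up. A row lasts 1/10 s, in which the tool goes at most 50 mm and 8.59 degrees, less where a joint would pass 70% of its speed; a pose out of reach is approached as far as the arm can. A call with a gripper value outside its range is refused whole. The fingers move at their own pace and stop on an object; the grip force is fixed at half the most. Time passes only in rows, so rows that repeat a pose let the fingers close. It gives the time, the measured TCP pose, the force, the opening and the grip force at its end, in the units of the state.
- arm.read_state(): the state, without advancing time (a new reading comes with each control period).
- arm.get_image(name): name is "scene" or "top" or "wrist"; returns the picture (420x560x3 uint8, blue, green, red); there is no depth.
- arm.camera_params(name): a dict with "fov_y" (degrees; the focal length in pixels is half the picture's height over the tangent of half this angle, whatever the lens; pixels are square), "cx", "cy" (the principal point, pixels), "rvec" (rotation vector, rad) and "tvec" (3), from world to camera coordinates, as OpenCV has them; the wrist camera has in their place "tool_from_camera" (4x4, takes a point from camera to tool coordinates, whose origin is the TCP and whose axes are the flange's). Camera axes: x right, y down, z forward; pixel columns grow to the right and rows downward; lengths in mm; the calibration is good to about 2 mm. A picture is of the moment at which its call begins: read the wrist's pose just before it. camera_params takes no time and is no camera call.
- arm.job_done(): hands the job in; it is judged then, once.
The state is a dict: "clock": time; "joints": joint angles; "joint_vel": joint speeds; "joint_efforts": joint torques, N m; "position": TCP position; "ee_rot": TCP orientation; "contact_force": force on the tool from outside, world axes, zero at the start; "wrist_torque": the same for the moment, N m; "gripper_width": finger opening in mm; "grasp_force": force on a finger pad.
Only numpy, scipy, OpenCV 4.12 (cv2) and the standard library are available. Lean on these libraries where they do the work, as an engineer would, in place of code of your own. Each camera call takes 0.05 s, during which the arm holds its last target. There are 200 camera calls.

## Working session

There is one attempt and no reset: what is moved stays moved. The work goes in short steps, Python scripts to look and compute and a tool call to move; the robot and the scene stay as the last step left them, time stands still between calls to the robot, and variables do not carry over. Pictures are saved under pics/ and viewed, at most 10 in all, crops included, and the job is handed in when it is done.

Besides the shell and the picture viewer there is one more tool, called after ">>>" in YAML: its name, and indented under it one key for each argument. drive_tool: Moves the arm, as the interface text tells. Its arguments: {"type":"object","properties":{"targets":{"type":"array","items":{"type":"array","items":{"type":"number"}}}},"required":["targets"]}

```bash
mkdir -p pics; cat > h.py <<'E'
import numpy as np,cv2
from bench import arm
from scipy.spatial.transform import Rotation as R
def cam(n,st=None):
    p=arm.camera_params(n); f=210/np.tan(np.radians(p['fov_y'])/2)
    if n=='wrist':
        T=np.array(p['tool_from_camera']); st=st or arm.read_state()
        Rt=R.from_quat(st['ee_rot']).as_matrix()
        Rw=Rt@T[:3,:3]; c=Rt@T[:3,3]+np.array(st['position'])
    else:
        Rc=R.from_rotvec(np.ravel(p['rvec'])).as_matrix(); Rw=Rc.T; c=-Rw@np.ravel(p['tvec'])
    return f,p['cx'],p['cy'],Rw,c
def ray(k,u,v):
    f,cx,cy,Rw,c=k; d=Rw@np.array([(u-cx)/f,(v-cy)/f,1]); return c,d/np.linalg.norm(d)
def onz(k,u,v,z):
    c,d=ray(k,u,v); return c+d*(z-c[2])/d[2]
def cross(k1,a,k2,b):
    c1,d1=ray(k1,*a);c2,d2=ray(k2,*b)
    s=np.linalg.lstsq(np.c_[d1,-d2],c2-c1,rcond=None)[0]
    p,q=c1+s[0]*d1,c2+s[1]*d2; return (p+q)/2,np.linalg.norm(p-q)
def proj(k,P):
    f,cx,cy,Rw,c=k; q=Rw.T@(np.array(P)-c); return f*q[0]/q[2]+cx,f*q[1]/q[2]+cy
def blobs(im,lo,hi,amin=30):
    m=cv2.inRange(cv2.cvtColor(im,cv2.COLOR_BGR2HSV),lo,hi)
    n,_,s,c=cv2.connectedComponentsWithStats(m)
    return [(tuple(c[i].round(1)),s[i].tolist()) for i in range(1,n) if s[i][4]>=amin]
E
python3 - <<'E'
from h import *
s=arm.read_state(); print(s)
for n in('scene','top'):
    im=arm.get_image(n); cv2.imwrite(f'pics/{n}0.png',im); k=cam(n); print(n,k[4],k[0])
    print('red',blobs(im,(0,150,80),(6,255,255)),blobs(im,(174,150,80),(180,255,255)))
    print('green',blobs(im,(45,100,50),(85,255,255)))
E
```

```text
{'clock': 0.0, 'joints': array([ 1.39759454e+00,  3.85577074e-01,  6.61598168e-03, -5.05583841e-04,
       -1.19399556e+00, -2.58605648e-01]), 'joint_vel': array([ 0.00119097, -0.00024396, -0.00058087,  0.00034867,  0.00041312,
        0.00089507]), 'joint_efforts': array([ 4.20751621e-05, -3.92288160e+01,  1.88397771e+01,  4.18619111e+00,
       -4.60400741e-03, -8.42359015e-06]), 'position': array([261.30344406, 567.10829257, 230.20436817]), 'ee_rot': array([ 9.76762608e-01, -2.14321222e-01, -1.88631864e-04,  1.08920855e-03]), 'contact_force': array([ 0.28689583,  0.76498486, -0.47502359]), 'wrist_torque': array([ 0.01990421, -0.04172534,  0.02376576]), 'grasp_force': 0.0, 'gripper_width': 85.1499705175931}
scene [-112.8734174  -859.76146385  847.76542148] 426.207548231242
red [((np.float64(138.6), np.float64(211.4)), [128, 206, 23, 12, 120]), ((np.float64(338.1), np.float64(212.1)), [334, 209, 11, 7, 61])] []
green [((np.float64(438.3), np.float64(316.5)), [420, 292, 35, 49, 1245])]
top [ 410.79530335   30.22576356 1659.88101535] 461.0499508860501
red [((np.float64(340.2), np.float64(196.0)), [336, 192, 9, 9, 63]), ((np.float64(151.1), np.float64(300.2)), [140, 285, 23, 30, 386])] []
green [((np.float64(338.7), np.float64(179.0)), [335, 176, 8, 7, 42]), ((np.float64(422.7), np.float64(189.5)), [412, 178, 25, 23, 364])]
```

View pics/scene0.png

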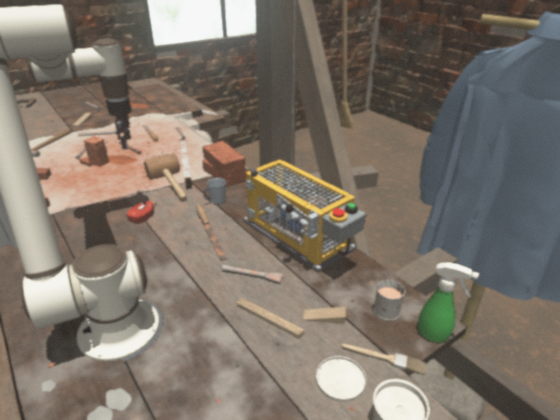

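View pics/top0.png

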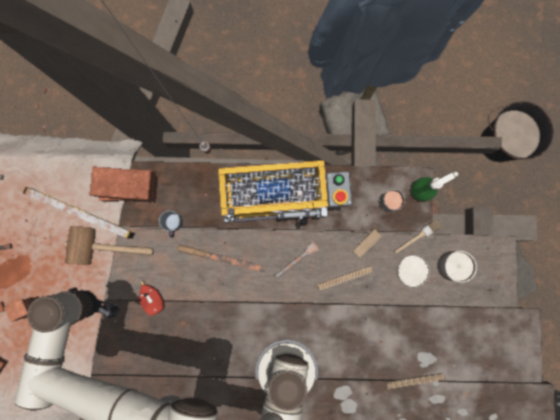

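The scene view shows the yellow guard with the red button at (338,212). The top view has red at (340,196), green at (339,179), and the gate front along row ~213 with the knob near (303,220).

```bash
python3 - <<'E'
from h import *
ks,kt=cam('scene'),cam('top')
red,e=cross(ks,(338.1,212.1),kt,(340.2,196)); print('red',red,e, onz(kt,340.2,196,217))
print('green',onz(kt,338.7,179,215))
im=cv2.imread('pics/top0.png'); m=cv2.inRange(cv2.cvtColor(im,cv2.COLOR_BGR2HSV),(18,130,80),(35,255,255))
m[:150]=0;m[225:]=0;m[:,:210]=0;m[:,329:]=0
r=cv2.minAreaRect(cv2.findNonZero(m)); b=cv2.boxPoints(r); print(r)
for q in b: print(q,onz(kt,*q,200))
cv2.imwrite('pics/c1.png',cv2.resize(np.hstack([im[150:240,210:360]]),None,fx=5,fy=5,interpolation=cv2.INTER_CUBIC))
E
```

```text
red [ 596.07302023 -154.63106924  213.73572286] 0.26773249486287076 [ 595.54906792 -154.12874339  217.        ]
green [ 650.00009919 -149.16836705  215.        ]
((272.65423583984375, 188.92767333984375), (51.076812744140625, 107.53643035888672), 85.42607879638672)
[217.02069 167.75835] [680.78673109 239.41290627 200.        ]
[324.21466 159.18285] [ 715.9168959  -103.85872435  200.        ]
[328.28778 210.097  ] [ 551.75026671 -118.73189631  200.        ]
[221.09381 218.6725 ] [517.56024677 221.16495    200.        ]
```

View pics/c1.png

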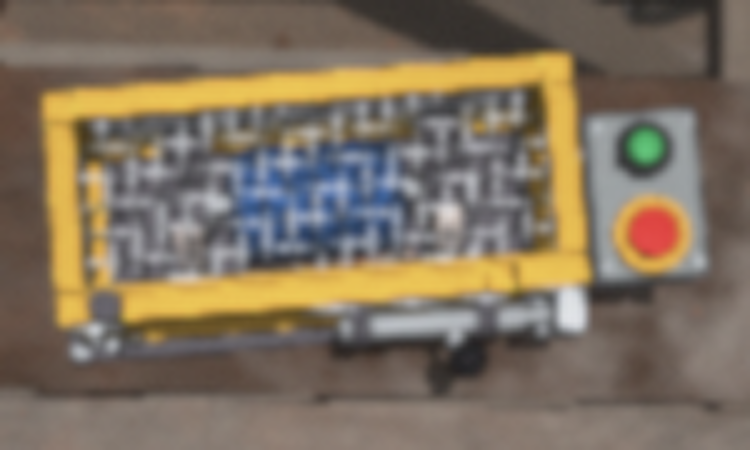

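```bash
cat >> h.py <<'E'
def goto(P,ydeg=None):
    s=arm.read_state(); Rt=R.from_quat(s['ee_rot']).as_matrix()
    d=Rt.T@(np.array(P)-s['position']); a=np.degrees(np.arctan2(Rt[1,1],Rt[0,1]))
    print('at',s['position'].round(1),'F',s['contact_force'].round(1),'w',round(s['gripper_width'],1),'yaw_y',a.round(2),'shift',d.round(1),'roll',None if ydeg is None else round((a-ydeg+180)%360-180,1),'t',s['clock'])
E
python3 - <<'E'
from h import *
print('knob',onz(cam('top'),303,220.5,197))
goto([596,-154,330],-174.6)
E
```

```text
knob [517.16852368 -38.88987284 197.        ]
at [261.3 567.2 230.3] F [ 0.6 -0.7  0.2] w 85.4 yaw_y -114.75 shift [605.9 515.  -98.6] roll 59.9 t 0.1
```

>>> drive_tool:
  targets:
    - [1,0,0,-80,0]
    - [1,0,0,-100,0]
    - [1,50,40,-100,8]
    - [1,90,75,-100,16]
    - [1,130,107,-100,24]
    - [1,165,140,-100,32]
    - [1,200,172,-100,40]
    - [1,235,203,-100,48]
    - [1,270,235,-100,54]
    - [1,308,265,-100,60]
    - [1,345,295,-100,60]
    - [1,380,325,-100,60]

```text
clock: 1.3
position: [470.8, 111.6, 331.2]
ee_rot: [0.739, -0.674, -0.0, 0.0]
contact_force: [0.8, 0.1, -1.0]
gripper_width: 0.1
grasp_force: 0.0
```

```bash
python3 - <<'E'
from h import *
goto([575,-110,340],-174.6)
E
```

```text
at [470.8 111.6 331.2] F [ 0.8  0.1 -1. ] w 0.1 yaw_y -174.72 shift [230.3 -83.4  -8.9] roll -0.1 t 1.3
```

>>> drive_tool:
  targets:
    - [1,45,-16,-5,0]
    - [1,90,-33,-9,0]
    - [1,135,-49,-9,0]
    - [1,180,-65,-9,0]
    - [1,215,-77,-9,0]
    - [1,230,-83,-9,0]
    - [1,230,-83,-9,0]
    - [1,230,-83,-9,0]

```text
clock: 2.1
position: [574.0, -107.4, 339.9]
ee_rot: [0.739, -0.674, -0.0, 0.0]
contact_force: [1.2, -0.1, -0.4]
gripper_width: 0.3
grasp_force: 0.0
```

```bash
python3 - <<'E'
from h import *
s=arm.read_state(); im=arm.get_image('wrist'); cv2.imwrite('pics/w1.png',im); k=cam('wrist',s)
print(s['position'],k[4]-s['position'],k[3][:,2])
for lo,hi in(((0,150,80),(6,255,255)),((45,100,50),(85,255,255))):
    for c,b in blobs(im,lo,hi,200): print(c,b,onz(k,*c,217))
E
```

```text
[ 573.99318907 -107.42318304  339.85656867] [  7.12517871 -74.85926046 142.68622048] [-0.0276723   0.293378   -0.95559594]
(np.float64(256.9), np.float64(149.1)) [240, 132, 35, 36, 1000] [ 596.02627422 -157.30735841  217.        ]
(np.float64(196.5), np.float64(149.6)) [184, 138, 26, 25, 501] [ 649.76132646 -152.02130904  217.        ]
```

View pics/w1.png

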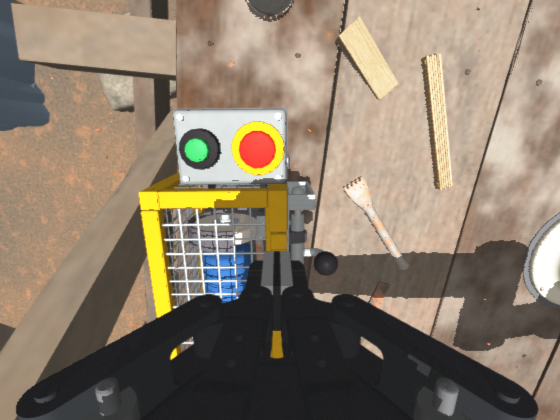

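The wrist view shows red at (257,149), green at (197,150), the knob ball at (325,263) and the keeper near (301,195). Both button positions match the earlier ones.

```bash
python3 - <<'E'
from h import *
im=cv2.imread('pics/w1.png'); k=cam('wrist')
print('knob',onz(k,325,263,197))
goto([596,-156.5,224],-174.5)
E
```

```text
knob [515.00972695 -40.57378918 197.        ]
at [ 573.9 -106.9  340.2] F [-0.2  0.3  0.5] w 0.2 yaw_y -174.69 shift [ 51.4 -17.4 116.2] roll -0.2 t 2.15
```

>>> drive_tool:
  targets:
    - [1,40,-12,0,0]
    - [1,51,-15,0,0]
    - [1,51,-15,35,0]
    - [1,51,-15,75,0]
    - [1,51,-15,105,0]
    - [1,51,-15,115,0]
    - [1,51,-15,115,0]
    - [1,51,-15,115,0]

```text
clock: 2.95
position: [595.0, -156.9, 227.4]
ee_rot: [0.739, -0.673, 0.002, -0.001]
contact_force: [0.0, -0.1, 1.5]
gripper_width: -0.3
grasp_force: 0.0
```

>>> drive_tool:
  targets:
    - [1,0,0,4,0]
    - [1,0,0,7,0]
    - [1,0,0,9,0]
    - [1,0,0,11,0]
    - [1,0,0,12,0]
    - [1,0,0,12,0]

```text
clock: 3.55
position: [594.1, -157.2, 213.9]
ee_rot: [0.739, -0.674, 0.0, -0.0]
contact_force: [-0.5, 1.7, 4.0]
gripper_width: -0.1
grasp_force: 1.9
```

Contact, about 3–4 mm into the travel. Press further.

>>> drive_tool:
  targets:
    - [1,0,0,1.5,0]
    - [1,0,0,3,0]
    - [1,0,0,4,0]
    - [1,0,0,4.5,0]
    - [1,0,0,4.5,0]

```text
clock: 4.05
position: [594.2, -157.3, 211.1]
ee_rot: [0.739, -0.674, 0.001, -0.0]
contact_force: [-2.9, 2.8, 10.5]
gripper_width: 0.1
grasp_force: 5.4
```

>>> drive_tool:
  targets:
    - [1,0,0,1,0]
    - [1,0,0,2.5,0]
    - [1,0,0,2.5,0]

```text
clock: 4.35
position: [594.2, -157.3, 210.9]
ee_rot: [0.739, -0.673, 0.002, -0.001]
contact_force: [-6.0, 5.4, 18.7]
gripper_width: 0.1
grasp_force: 9.3
```

>>> drive_tool:
  targets:
    - [1,0,0,-10,0]
    - [1,0,0,-40,0]
    - [1,0,0,-80,0]
    - [1,0,0,-80,0]

```text
clock: 4.75
position: [596.5, -158.2, 292.0]
ee_rot: [0.739, -0.674, 0.005, -0.003]
contact_force: [-0.3, -1.0, 0.7]
gripper_width: 0.2
grasp_force: 0.0
```

```bash
python3 - <<'E'
from h import *
goto([513,-20,290],-174.4)
E
```

```text
at [ 596.5 -158.2  292. ] F [-0.3 -1.   0.7] w 0.2 yaw_y -174.72 shift [-145.3   70.4    0.8] roll -0.3 t 4.75
```

>>> drive_tool:
  targets:
    - [0,-40,20,0,0]
    - [0,-80,40,0,0]
    - [0,-120,60,0,0]
    - [0,-155,72,0,0]
    - [0,-155,72,0,0]
    - [0,-155,72,0,0]
    - [0,-155,72,0,0]

```text
clock: 5.45
position: [508.3, -10.0, 285.7]
ee_rot: [0.739, -0.674, -0.0, 0.0]
contact_force: [-0.1, -0.4, -0.6]
gripper_width: 43.0
grasp_force: 0.0
```

```bash
python3 - <<'E'
from h import *
s=arm.read_state(); im=arm.get_image('wrist'); cv2.imwrite('pics/w2.png',im)
print(s['position'],s['gripper_width'])
E
```

```text
[508.25438105  -9.9615069  285.71720014] 42.95308339872525
```

View pics/w2.png

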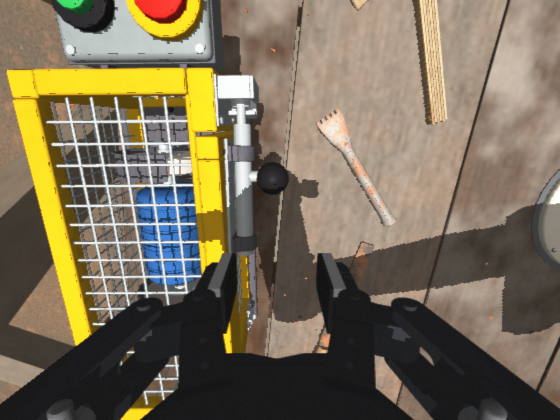

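Clear view: the knob ball is at (273,178), about 16 px in radius, with the rod at column ~242 and the fingers at (222,270) and (328,270).

```bash
python3 - <<'E'
from h import *
k=cam('wrist'); im=cv2.imread('pics/w2.png')
m=cv2.inRange(im,(0,0,0),(45,45,45)); m[:155]=0;m[203:]=0;m[:,:254]=0;m[:,292:]=0
M=cv2.moments(m); c=(M['m10']/M['m00'],M['m01']/M['m00']); kn=onz(k,*c,197)
k1=cam('wrist',dict(position=np.array([573.99,-107.42,339.86]),ee_rot=arm.read_state()['ee_rot']))
print(c,m.sum()/255,kn,cross(k,c,k1,(325,263)),cross(k,c,cam('top'),(303,220.5)))
print('frame front at z200', onz(k,216,100,200),onz(k,229,210,196))
goto(kn+[0,0,60],-174.4)
E
```

```text
(271.6296851574213, 178.42728635682158) 667.0 [515.04173972 -41.3817027  197.        ] (array([515.14932647, -41.29887195, 197.00361857]), np.float64(0.27065484057244754)) (array([516.35258838, -39.63222673, 189.99001452]), np.float64(2.77168560882571))
frame front at z200 [560.54314648 -96.25335585 200.        ] [548.14968268 -11.57937058 196.        ]
at [508.3 -10.2 285.7] F [-0.4  0.2  0. ] w 42.8 yaw_y -174.82 shift [31.7 -3.9 28.7] roll -0.4 t 5.5
```

>>> drive_tool:
  targets:
    - [0.05,20,-2,0,-0.4]
    - [0.05,31.5,-3.5,0,-0.4]
    - [0.05,31.5,-3.5,25,-0.4]
    - [0.05,31.5,-3.5,50,-0.4]
    - [0.05,31.5,-3.5,58,-0.4]
    - [0.05,31.5,-3.5,58,-0.4]

```text
clock: 6.1
position: [514.0, -41.3, 227.1]
ee_rot: [0.741, -0.672, -0.001, 0.001]
contact_force: [0.4, -0.3, 0.5]
gripper_width: 40.2
grasp_force: 0.0
```

```bash
python3 - <<'E'
from h import *
goto([514.5,-41,178],-174.4)
s=arm.read_state(); im=arm.get_image('wrist'); cv2.imwrite('pics/w3.png',im)
E
```

```text
at [514.  -41.3 227.1] F [ 0.4 -0.3  0.5] w 40.2 yaw_y -174.41 shift [-0.3 -0.7 49.1] roll -0.0 t 6.1
```

View pics/w3.png

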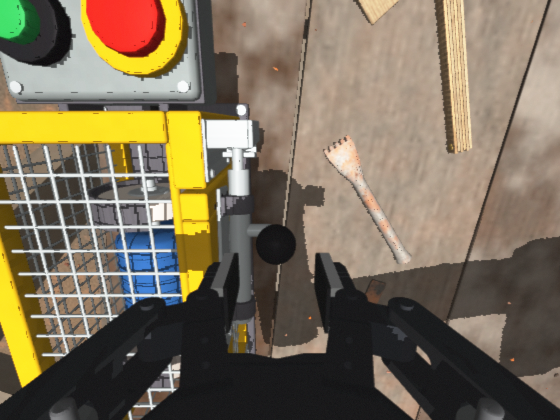

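The ball at (275,244) sits between the fingertips at (238,265) and (320,265). Alignment is good, so I descend and close.

>>> drive_tool:
  targets:
    - [0.05,0,-0.5,15,0]
    - [0.05,0,-0.5,30,0]
    - [0.05,0,-0.5,42,0]
    - [0.05,0,-0.5,49,0]
    - [0.05,0,-0.5,49,0]

```text
clock: 6.65
position: [514.7, -40.6, 178.9]
ee_rot: [0.741, -0.671, -0.0, 0.0]
contact_force: [-0.3, -0.1, 0.5]
gripper_width: 40.7
grasp_force: 0.0
```

>>> drive_tool:
  targets:
    - [0.2,0,0,0,0]
    - [0.4,0,0,0,0]
    - [0.7,0,0,0,0]
    - [1,0,0,0,0]
    - [1,0,0,0,0]
    - [1,0,0,0,0]

```text
clock: 7.25
position: [515.0, -40.6, 180.3]
ee_rot: [0.741, -0.671, 0.0, -0.0]
contact_force: [-2.3, 0.1, 5.6]
gripper_width: 22.4
grasp_force: 58.7
```

>>> drive_tool:
  targets:
    - [1,-0.5,0,-1.5,0]
    - [1,-1,0,-3,0]
    - [1,-1.5,0,-4,0]
    - [1,-2,0,-5,0]
    - [1,-2,0,-5,0]

```text
clock: 7.75
position: [514.2, -38.4, 183.7]
ee_rot: [0.741, -0.671, -0.001, 0.0]
contact_force: [0.4, -1.4, -5.5]
gripper_width: 22.6
grasp_force: 58.9
```

>>> drive_tool:
  targets:
    - [1,-0.5,0,-1.5,0]
    - [1,-1,0,-3,0]
    - [1,-1.5,0,-4.5,0]
    - [1,-2.2,0,-5.5,0]
    - [1,-2.7,0,-6,0]
    - [1,-2.7,0,-6,0]

```text
clock: 8.35
position: [514.1, -35.8, 190.2]
ee_rot: [0.741, -0.671, -0.0, 0.0]
contact_force: [0.4, 0.5, -7.7]
gripper_width: 22.8
grasp_force: 59.1
```

>>> drive_tool:
  targets:
    - [1,-1,0,0,0]
    - [1,-2.5,0,0,0]
    - [1,-4,0,0,0]
    - [1,-5,0,0,0]
    - [1,-6,0,0,0]
    - [1,-6,0,0,0]

```text
clock: 8.95
position: [513.6, -29.7, 190.2]
ee_rot: [0.741, -0.671, -0.0, 0.0]
contact_force: [-2.1, -1.5, -7.0]
gripper_width: 22.7
grasp_force: 59.2
```

>>> drive_tool:
  targets:
    - [1,-2,0,0,0]
    - [1,-4,0,0,0]
    - [1,-6,0,0,0]
    - [1,-8,0,0,0]
    - [1,-10,0,0,0]
    - [1,-12,0,0,0]
    - [1,-14,0,0,0]
    - [1,-16,0,0,0]
    - [1,-16,0,0,0]

```text
clock: 9.85
position: [512.1, -13.6, 190.1]
ee_rot: [0.741, -0.671, -0.0, 0.0]
contact_force: [-1.7, -0.7, -8.4]
gripper_width: 22.8
grasp_force: 59.1
```

>>> drive_tool:
  targets:
    - [1,-3,0,0,0]
    - [1,-6,0,0,0]
    - [1,-9,0,0,0]
    - [1,-12,0,0,0]
    - [1,-15,0,0,0]
    - [1,-18,0,0,0]
    - [1,-21,0,0,0]
    - [1,-22,0,0,0]
    - [1,-22,0,0,0]

```text
clock: 10.75
position: [509.9, 8.3, 190.1]
ee_rot: [0.741, -0.671, -0.0, 0.0]
contact_force: [-2.0, -0.5, -9.4]
gripper_width: 22.7
grasp_force: 59.1
```

```bash
python3 - <<'E'
from h import *
goto([514.5,-41,178],-174.4)
a=arm.get_image('wrist'); cv2.imwrite('pics/w4.png',a)
E
```

```text
at [509.9   8.3 190.1] F [-2.  -0.5 -9.4] w 22.7 yaw_y -174.34 shift [49.5  0.3 12.1] roll 0.1 t 10.75
```

View pics/w4.png

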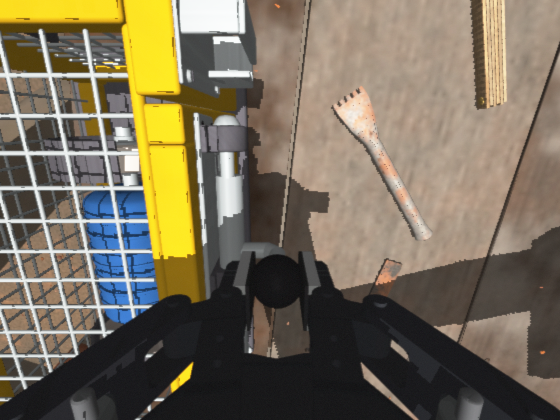

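The bolt nose at (227,118) is well clear of the keeper at (230,75), and the ball is firmly between the pads. The gate/post joint shows at about (165,98).

```bash
python3 - <<'E'
from h import *
k=cam('wrist'); e=onz(k,178,98,198); print('edge',e)
a=np.radians(5.55); y=np.array([-np.sin(a),np.cos(a)]); x=np.array([np.cos(a),np.sin(a)])
K=np.array([509.9,8.3]); l=(K-e[:2])@y; f=(K-e[:2])@x; print('lateral from edge',l,'normal',f)
h=K+(272-l)*y+42*x; print('hinge',h)
v0=K-h
for t in (.05,.1,.15,.2,.25,.3):
    # gate opens: free edge toward robot => clockwise (edge is -y of hinge, moves -x)
    Rm=lambda t:np.array([[np.cos(t),np.sin(t)],[-np.sin(t),np.cos(t)]])
    d=Rm(t)@v0-v0
    s=arm.read_state(); Rt=R.from_quat(s['ee_rot']).as_matrix()
    print(t,np.degrees(t).round(1),(Rt.T@np.r_[d,0]).round(1), 'edge gap',272*2*np.sin(t/2))
E
```

```text
edge [560.59335587 -72.11862476 198.        ]
lateral from edge 84.94441219558507 normal -42.6780783815301
hinge [533.61214947 198.54070778]
0.05 2.9 [-2.4  9.3  0. ] edge gap 13.598583377603509
0.1 5.7 [-5.2 18.5  0. ] edge gap 27.188668083249013
0.15 8.6 [-8.4 27.5  0. ] edge gap 40.761760756371835
0.2 11.5 [-12.1  36.3   0. ] edge gap 54.30937865587452
0.25 14.3 [-16.3  44.9   0. ] edge gap 67.82305496156387
0.3 17.2 [-20.9  53.4   0. ] edge gap 81.29434406563797
```

>>> drive_tool:
  targets:
    - [1,-0.6,2.3,0,0.7]
    - [1,-1.2,4.7,0,1.4]
    - [1,-1.8,7,0,2.1]
    - [1,-2.4,9.3,0,2.9]
    - [1,-3.8,14,0,4.3]
    - [1,-5.2,18.5,0,5.7]
    - [1,-5.2,18.5,0,5.7]

```text
clock: 11.5
position: [490.6, 11.7, 190.4]
ee_rot: [-0.707, 0.708, 0.0, 0.0]
contact_force: [0.8, 1.5, -12.9]
gripper_width: 22.9
grasp_force: 59.3
```

>>> drive_tool:
  targets:
    - [1,-1.2,4.7,0,1.4]
    - [1,-2.4,9.3,0,2.9]
    - [1,-3.8,14,0,4.3]
    - [1,-5.2,18.5,0,5.7]
    - [1,-6.8,23,0,7.2]
    - [1,-8.4,27.5,0,8.6]
    - [1,-10.2,32,0,10]
    - [1,-12.1,36.3,0,11.5]
    - [1,-12.1,36.3,0,11.5]
    - [1,-12.1,36.3,0,11.5]
    - [1,-12.1,36.3,0,11.5]

```text
clock: 12.6
position: [455.2, 23.3, 190.5]
ee_rot: [-0.633, 0.774, -0.0, 0.0]
contact_force: [2.8, -0.1, -10.4]
gripper_width: 22.9
grasp_force: 59.5
```

```bash
python3 - <<'E'
from h import *
goto([514.5,-41,178]); k=cam('wrist')
im=arm.get_image('wrist'); cv2.imwrite('pics/w5.png',im)
E
```

```text
at [455.2  23.3 190.5] F [  2.8  -0.1 -10.4] w 22.9 yaw_y 168.5 shift [ 51.2 -71.   12.6] roll None t 12.6
```

View pics/w5.png

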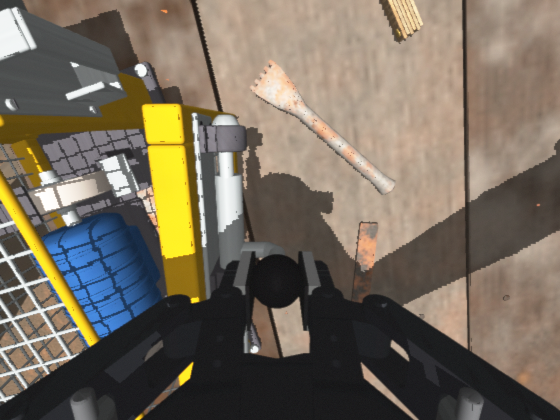

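The gate stands open parallel to the tool, with its edge at about (183,105). The ball is held and the bolt nose at (228,120) is drawn, with the gap at ~80 mm by the swing angle.

```bash
python3 - <<'E'
from h import *
e=onz(cam('wrist'),183,105,197); print(np.linalg.norm(e[:2]-[560.6,-72.1]), np.abs(arm.read_state()['joint_vel']).max())
if 60<np.linalg.norm(e[:2]-[560.6,-72.1])<105: print(arm.job_done())
E
```

```text
81.7910055573245 0.0024306734994523974
the job is handed in; nothing more can be done
None
```

The job is handed in with no verdict returned: I pressed the stop button to its end stop and backed off, lifted the bolt over the lip and drew it about 45 mm, and am holding the gate open by the knob at about 82 mm from the post, at 12.7 s on the clock.

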